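Unlock the drying cabinet and draw out its sample tray

TASK

The sample tray of the small drying cabinet is held shut by the lock screw on the cabinet's roof. Unscrew the black knurled knob anticlockwise (seen from above), regripping as often as needed, until its pin no longer holds the tray, then pull the tray by its bar handle all the way out to its stop and let go. Keep the two sample jars standing in the tray, and do not shift the other things on the bench.

Things in the scene. Friction and masses are not known exactly. Their poses are not given: they have to be found in the camera images.
- drybox: Grey drying cabinet fixed to the bench, 260 deep x 300 wide x 130 mm tall. Origin at the centre of its underside; x points to its back, y to its left as seen from the robot, z up. The tray's blue front panel (296 mm wide) is its front, at x = -130 mm. A signal tower (30 mm wide, top 219 mm above the bench) stands on the roof at (100, -115) mm.
- lock_grip (a point): Centre of the black round lock knob (yellow stripe on top), 52 mm in diameter, 34 mm tall, axis vertical; the point is 16 mm below its top. Screwed in, it is 30 mm above the roof (knob underside 12 mm above; 6 mm collar, 40 mm wide, beneath), at (-85, -85) mm in the cabinet's frame. Rises 8.8 mm a turn as it is unscrewed; friction about 0.1 N m; stays where it is left.
- lock (a joint): Turn of the lock knob in rad: 0 fully screwed in, growing anticlockwise seen from above (unscrewing), end stop at 10.0. It starts between 0 and 1.0. The pin under the knob is clear of the tray above about 8.7.
- tray_handle (a point): Middle of the tray's steel bar handle: level, 12 mm thick, 120 mm long along the cabinet's y, a leg at each end back to the blue panel. Its axis is 45 mm in front of the panel (39 mm clear gap behind the bar, open above and below), 105 mm above the bench, 25 mm below the roof; at (-175, 35) mm in the cabinet's frame when shut. Moves with the tray.
- tray (a joint): How far the tray is out, in m: 0 shut, 0.100 at its stop, sliding straight towards the cabinet's -x (front). About 2 to 4 N moves it once unlocked; while locked it gives about 1 mm and then holds firm.
- jar_a: Amber sample jar with a white cap, 40 mm in diameter, 75 mm tall, loose, standing in the tray (hidden inside until the tray is out). Origin at the centre of its underside, z along its axis.
- jar_b: Green sample jar with a blue cap, the same size, standing beside the other in the tray. Origin at the centre of its underside, z along its axis.
- beaker: Loose clear glass beaker, 64 mm in diameter, 85 mm tall, on the bench beside the tray's path. Origin at the centre of its underside. To be left alone.
- weight: Loose brass weight with a knob top, 50 mm in diameter, 78 mm tall, on the bench beside the tray's path. Origin at the centre of its underside. To be left alone.
- washbottle: Loose white bottle with a red cap, 68 mm in diameter, 170 mm tall, on the bench. Origin at the centre of its underside. To be left alone.
- coupon: Loose copper test plate, 90 x 60 x 10 mm, flat on the bench. Origin at the centre of its underside. To be left alone.
- jar_c: Loose large amber jar with a black cap, 60 mm in diameter, 90 mm tall, on the bench. Origin at the centre of its underside. To be left alone.
- brush: Loose flat brush with a wooden handle, 200 mm long, 42 mm wide, 20 mm thick, lying on the bench between cabinet and robot, to the left. Origin at the middle of its underside. To be left alone.

How it is judged:
By the outcome, as a careful person would: the job done as asked, in the order asked, and still so for the second after the job is handed in, with the robot touching nothing.
It also fails if it takes over 72 s, if anything falls off the work surface, if the arm or the gripper's body presses on something with over 40 N, if the wrist force passes 120 N, or if a joint passes its speed limit or range.

ROBOT

A 7-joint arm with a two-finger parallel gripper is mounted at the origin on the work surface. World frame = base frame: x ahead of the robot, y to its left, z up, the work surface at z = 0. Lengths are in m, angles in rad, forces in N, time in s.
With the tool pointing down it reaches from about 0.4 to 0.85 m from the base axis. Payload 10.4 kg.
Tool frame: the origin (TCP) lies between the finger pads; the fingertips stand 11 mm ahead of it and the grasp point (between the pads) lies 8 mm behind it; z points along the fingers, y is the direction in which the jaws open and shut (so a half turn about z gives the same grasp; the last joint's range is limited). The gripper opens to 87 mm and grips with 3 to 60 N. Pads are 19 mm wide; open, the fingers measure 117 mm over their backs; the gripper's body (75 mm by 190 mm) begins 51 mm behind the grasp point.
Start: joints at [1.279, 0.332, -0.065, 1.46, 0.022, 1.35, -0.088], TCP at [0.166, -0.603, 0.234] pointing down, gripper open.
Joint ranges: [-2.6, 2.6], [-0.5, 2.12], [-1.47, 1.34], [0.16, 2.42], [-1.27, 4.41], [0.06, 2.06], [-2.6, 2.6]. Speed limits (rad/s): [2.22, 2.22, 2.79, 2.79, 3.14, 3.14, 3.14].

INTERFACE

Orientations are given as a unit quaternion [x, y, z, w].
In Python, from bench import r, eyes gives the robot as it stands.
- The arm moves only by the shell command python3 -m inch 'ROWS' [FORCE]. ROWS is a JSON object of lists of equal length, an entry for each row: "translation": the shift along the world's x, y, z scaled (see below), a list of three; "rot": the turn, a rotation vector about the world's x, y, z scaled (see below), a list of three; "jaw": the finger opening in mm, from 0 to 87. In form: {"translation": [[tx, ty, tz], ...], "rot": [[ax, ay, az], ...], "jaw": [jaw, ...]}. A call has 1 to 20 rows; each row is the pose to reach, as a shift and turn from the pose measured when the call began; what a row does not reach only later rows make up. The controller multiplies each number of a shift by 100 mm and each number of a turn by 60 degrees. A row lasts 1/10 s, in which the tool goes at most 50 mm and 8.59 degrees, less where a joint would pass 70% of its speed; a pose out of reach is approached as far as the arm can. A call with a number of a shift or a turn outside -1 to 1 is refused whole. A call with a gripper value outside its range is refused whole. The fingers move at their own pace and stop on an object; FORCE is the grip in N (left out, the last holds). Time passes only in rows, so rows that repeat a pose let the fingers close. It gives the time, the measured TCP pose, the force and the opening at its end, in the units of the state.
- r.read_state(): the state, without advancing time (a new reading comes with each control period).
- eyes.camera(name): name is "scene" or "top" or "wrist"; returns the picture (420x560x3 uint8, blue, green, red); there is no depth.
- eyes.calibration(name): a dict with "fx", "fy", "cx", "cy" (pixels), "R" (3x3) and "t" (3): a world point X has camera coordinates R X + t; the wrist camera has in their place "hand_eye" (4x4, takes a point from camera to tool coordinates, whose origin is the TCP and whose axes are the flange's). Camera axes: x right, y down, z forward; pixel columns grow to the right and rows downward; lengths in m; the calibration is good to about 2 mm. A picture is of the moment at which its call begins: read the wrist's pose just before it. calibration takes no time and is no camera call.
- r.close_job(): hands the job in, once; it reports no verdict.
The state is a dict: "time": time; "joint_positions": joint angles; "joint_vel": joint speeds; "joint_torque": joint torques, N m; "ee_pos": TCP position; "eef_rot": TCP orientation; "ft_force": force on the tool from outside, world axes, zero at the start; "torque": the same for the moment, N m; "width": finger opening in m.
Only numpy, scipy, OpenCV 4.12 (cv2) and the standard library are available. Lean on these libraries where they do the work, as an engineer would, in place of code of your own. Each camera call takes 0.05 s, during which the arm holds its last target. There are 200 camera calls.

## Working session

There is one attempt and no reset: what is moved stays moved. The work goes in short steps, Python scripts to look and compute and a shell command to move; the robot and the scene stay as the last step left them, time stands still between calls to the robot, and variables do not carry over. Pictures are saved under pics/ and viewed, about 8 in all and at most 12, crops included, and the job is handed in when it is done.

```bash
ls; mkdir -p pics; python3 - <<'E'
from bench import r, eyes
import cv2,json
s=r.read_state(); print({k:s[k] for k in ("time","ee_pos","eef_rot","width","ft_force")})
for n in("top","scene"):
    cv2.imwrite(f"pics/{n}0.png",eyes.camera(n))
for n in("top","scene","wrist"): print(n,eyes.calibration(n))
E
```

```text
pics
{'time': 0.0, 'ee_pos': array([ 0.16586294, -0.60221908,  0.23275868]), 'eef_rot': array([ 9.90982746e-01,  1.33987714e-01, -1.29855554e-04, -6.87584634e-04]), 'width': 0.08686032026948771, 'ft_force': array([ 0.45468437, -0.22315852, -0.31366796])}
top {'fx': 467.5641343650279, 'fy': 467.5641343650279, 'cx': 279.40981787353303, 'cy': 200.489196918661, 'R': array([[-0.02588665, -0.99955951, -0.01451421],
       [-0.98204845,  0.0281415 , -0.1865178 ],
       [ 0.18684409,  0.00942534, -0.98234436]]), 't': array([0.03250101, 0.50630247, 1.37622292])}
scene {'fx': 463.85726016791546, 'fy': 463.85726016791546, 'cx': 275.5919919271891, 'cy': 206.3465589975782, 'R': array([[-0.43253067,  0.90158766,  0.00754381],
       [ 0.74435921,  0.36179772, -0.56127692],
       [-0.50876968, -0.23715417, -0.82759369]]), 't': array([ 0.22057287, -0.31115091,  1.73084391])}
wrist {'fx': 325.1845861490884, 'fy': 325.1845861490884, 'cx': 282.39449067828536, 'cy': 213.82001424533973, 'hand_eye': array([[-3.89361806e-04, -9.59931378e-01, -2.80234897e-01,
         7.65531157e-02],
       [ 9.99999913e-01, -3.31665160e-04, -2.53308843e-04,
        -3.07943716e-04],
       [ 1.50214955e-04, -2.80234971e-01,  9.59931424e-01,
        -1.51629720e-01],
       [ 0.00000000e+00,  0.00000000e+00,  0.00000000e+00,
         1.00000000e+00]])}
```

View pics/top0.png

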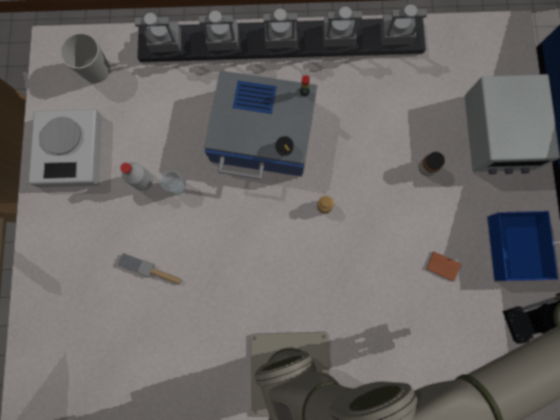

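View pics/scene0.png

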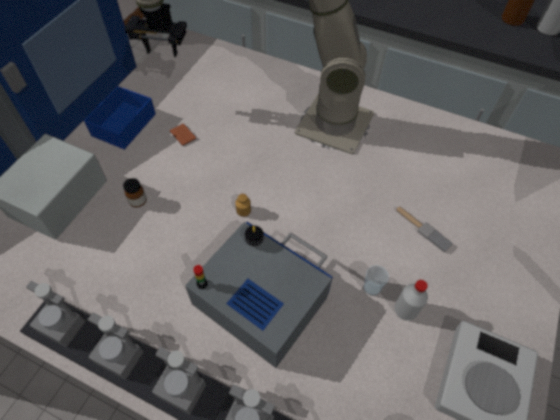

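Top view: the knob is at about (285,146), the handle bar runs from (220,172) to (262,174), and the roof corners are near (220,73), (316,84) and (209,150). The brass weight is at (326,204) and the beaker at (173,183). In the scene view the knob is at (254,235). Next I'll cast rays.

```bash
cat > h.py <<'E'
import numpy as np, cv2
from bench import r, eyes
from scipy.spatial.transform import Rotation as Ro
def cam(n):
    c=eyes.calibration(n)
    if n=="wrist":
        s=r.read_state(); T=np.eye(4); T[:3,:3]=Ro.from_quat(s["eef_rot"]).as_matrix(); T[:3,3]=s["ee_pos"]
        T=T@c["hand_eye"]; return c,T[:3,:3],T[:3,3]
    R=np.array(c["R"]); return c,R.T,-R.T@np.array(c["t"])
def ray(C,uv,z):
    c,R,o=C; d=R@np.array([(uv[0]-c["cx"])/c["fx"],(uv[1]-c["cy"])/c["fy"],1]); return o+d*(z-o[2])/d[2]
def proj(C,X):
    c,R,o=C; p=R.T@(np.array(X)-o); return p[0]/p[2]*c["fx"]+c["cx"],p[1]/p[2]*c["fy"]+c["cy"]
E
python3 - <<'E'
from h import *
C=cam("top"); im=cv2.imread("pics/top0.png"); S=cam("scene"); im2=cv2.imread("pics/scene0.png")
def knob(im,C,x0,x1,y0,y1):
    m=np.zeros(im.shape[:2],np.uint8); m[y0:y1,x0:x1]=(im[y0:y1,x0:x1].max(2)<45)
    v,u=np.nonzero(m); print(len(u),u.mean(),v.mean(), ray(C,(u.mean(),v.mean()),.163).round(4))
knob(im,C,270,300,132,160); knob(im2,S,240,270,222,250)
for p in [(220,73),(316,84),(209,150)]: print(p,ray(C,p,.13).round(3))
for p in [(220,173),(262,175)]: print(p,ray(C,p,.11).round(3))
for p in [(326,204),(173,183),(135,178)]: print(p,ray(C,p,.06).round(3))
roof=cv2.resize(im[60:190,190:340],None,fx=5,fy=5,interpolation=cv2.INTER_CUBIC); cv2.imwrite("pics/crop.png",roof[:600])
E
```

```text
216 283.6203703703704 145.4814814814815 [0.6448 0.0014 0.163 ]
269 253.7992565055762 236.0817843866171 [ 6.50e-01 -1.00e-04  1.63e-01]
(220, 73) [0.89  0.188 0.13 ]
(316, 84) [ 0.844 -0.101  0.13 ]
(209, 150) [0.648 0.22  0.13 ]
(220, 173) [0.583 0.191 0.11 ]
(262, 175) [0.573 0.067 0.11 ]
(326, 204) [ 0.49  -0.121  0.06 ]
(173, 183) [0.568 0.342 0.06 ]
(135, 178) [0.587 0.459 0.06 ]
```

View pics/crop.png

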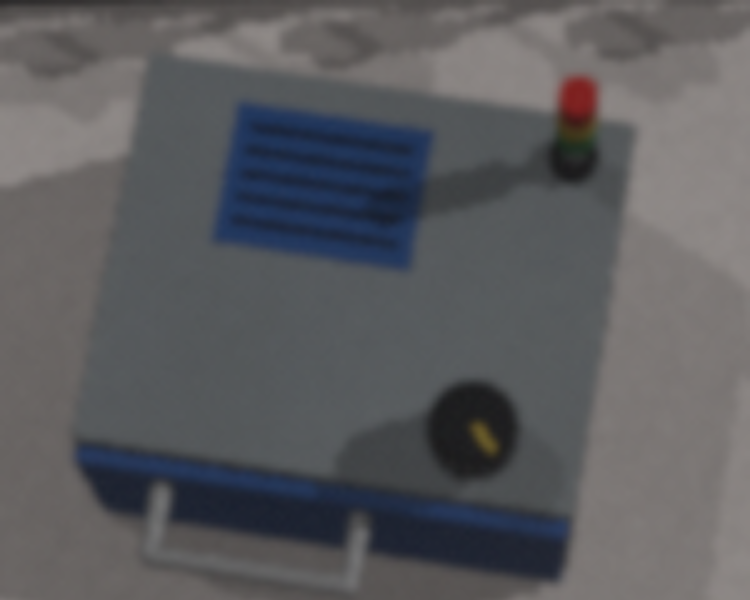

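```bash

python3 -m inch '{"translation":[[0.3,0.4,0.3],[0.6,0.8,0.5],[0.8,1,0.7]],"rot":[[0,0,0],[0,0,0],[0,0,0]],"jaw":[87,87,87]}'
for i in 1; do python3 -m inch '{"translation":[[0.3,0.4,0],[0.6,0.8,0],[0.8,1,0]],"rot":[[0,0,0],[0,0,0],[0,0,0]],"jaw":[87,87,87]}' ; done
python3 -m inch '{"translation":[[0.3,0.4,0],[0.6,0.8,0],[0.8,1,0]],"rot":[[0,0,0],[0,0,0],[0,0,0]],"jaw":[87,87,87]}'
python3 -m inch '{"translation":[[0.3,0.4,0],[0.6,0.8,0],[0.8,1,0]],"rot":[[0,0,0],[0,0,0],[0,0,0]],"jaw":[87,87,87]}'
python3 -m inch '{"translation":[[0.3,0.4,0],[0.6,0.8,0],[0.8,1,0]],"rot":[[0,0,0],[0,0,0],[0,0,0]],"jaw":[87,87,87]}'
python3 -c "
from h import *
s=r.read_state();print(s['joint_positions'].round(3),s['ee_pos'],s['eef_rot'],s['time'])"
```

```text
time: 0.4
ee_pos: [0.2466, -0.5001, 0.3027]
eef_rot: [0.991, 0.134, -0.0, -0.002]
ft_force: [0.8, -1.5, -0.0]
width: 0.087
time: 0.7
ee_pos: [0.3289, -0.3966, 0.303]
eef_rot: [0.991, 0.136, -0.0, -0.002]
ft_force: [-0.0, -1.3, 0.3]
width: 0.087
time: 1.0
ee_pos: [0.4106, -0.293, 0.3031]
eef_rot: [0.99, 0.138, 0.0, -0.002]
ft_force: [0.4, -1.2, -0.1]
width: 0.0871
time: 1.3
ee_pos: [0.4921, -0.1891, 0.3031]
eef_rot: [0.99, 0.139, 0.0, -0.002]
ft_force: [0.7, -0.3, -0.5]
width: 0.087
time: 1.6
ee_pos: [0.5732, -0.0851, 0.3029]
eef_rot: [0.99, 0.141, 0.0, -0.003]
ft_force: [0.8, -1.2, 1.2]
width: 0.0871
[ 0.54   0.253 -0.569  1.45   0.13   1.478 -1.314] [ 0.57321429 -0.08505463  0.30294412] [ 9.90013912e-01  1.40941901e-01  3.85445136e-04 -2.77222960e-03] 1.6
```

```bash

python3 -m inch '{"translation":[[0.3,0.4,0],[0.6,0.7,0],[0.74,0.86,0],[0.74,0.86,0],[0.74,0.86,0],[0.74,0.86,0],[0.74,0.86,0]],"rot":[[0,0,-0.14],[0,0,-0.28],[0,0,-0.42],[0,0,-0.56],[0,0,-0.7],[0,0,-0.84],[0,0,-0.9]],"jaw":[87,87,87,87,87,87,87]}'
python3 - <<'E'
from h import *
s=r.read_state();print(s['joint_positions'].round(3),s['ee_pos'],s['eef_rot'])
C=cam("wrist"); im=eyes.camera("wrist"); cv2.imwrite("pics/w1.png",im)
print(proj(C,(.647,.001,.176)))
for k,(n,w) in enumerate((("top",12),)): pass
E
```

```text
time: 2.3
ee_pos: [0.6471, 0.001, 0.3024]
eef_rot: [0.945, -0.326, 0.001, -0.002]
ft_force: [-0.9, 0.7, -0.4]
width: 0.0869
[ 0.259  0.393 -0.462  1.268  0.169  1.515 -2.417] [0.64708193 0.00101865 0.3024114 ] [ 0.94520389 -0.32647179  0.00117885 -0.00209237]
(np.float64(283.09268843922627), np.float64(208.85537621628401))
```

View pics/w1.png

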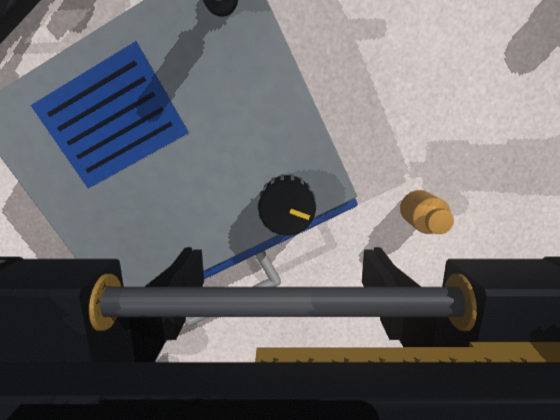

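The knob's top face is centred near (287,208) in the wrist view, with the stripe towards (299,214). I predicted (283,209), so it is a couple of mm off. I'll fit the dark disc, then descend.

```bash

python3 - <<'E'
from h import *
C=cam("wrist"); im=cv2.imread("pics/w1.png")
m=np.zeros((420,560),np.uint8); m[165:245,245:330]=(im[165:245,245:330].max(2)<50)*255
m=cv2.morphologyEx(m,cv2.MORPH_CLOSE,np.ones((9,9)))
c=max(cv2.findContours(m,0,1)[0],key=cv2.contourArea)
print(cv2.boundingRect(c),cv2.minEnclosingCircle(c))
x,y,w,h=cv2.boundingRect(c); u=x+w/2; v=y+h-w/2
print(u,v,ray(C,(u,v),.177),'diam',np.linalg.norm(ray(C,(x,v),.177)-ray(C,(x+w,v),.177)))
E
```

```text
(258, 175, 58, 60) ((286.0455017089844, 204.84669494628906), 29.992671966552734)
287.0 206.0 [ 0.64712715 -0.00351578  0.177     ] diam 0.05111495379488213
```

```bash

python3 -m inch '{"translation":[[0,-0.02,-0.4],[0,-0.035,-0.8],[0,-0.035,-1],[0,-0.035,-1]],"rot":[[0,0,0],[0,0,0],[0,0,0],[0,0,0]],"jaw":[87,87,87,87]}'
python3 -m inch '{"translation":[[0,0,-0.25],[0,0,-0.48],[0,0,-0.48]],"rot":[[0,0,0],[0,0,0],[0,0,0]],"jaw":[87,87,87]}'
python3 -m inch '{"translation":[[0,0,0],[0,0,0],[0,0,0],[0,0,0],[0,0,0],[0,0,0],[0,0,0]],"rot":[[0,0,0],[0,0,0],[0,0,0],[0,0,0],[0,0,0],[0,0,0],[0,0,0]],"jaw":[45,45,45,45,45,45,45]}' 25
```

```text
time: 2.75
ee_pos: [0.6452, -0.0029, 0.1987]
eef_rot: [0.945, -0.327, -0.002, -0.001]
ft_force: [-0.1, -0.5, -0.0]
width: 0.087
time: 3.05
ee_pos: [0.644, -0.003, 0.1489]
eef_rot: [0.945, -0.326, -0.004, -0.0]
ft_force: [-0.7, -0.2, -0.1]
width: 0.0871
time: 3.75
ee_pos: [0.6452, -0.0017, 0.1497]
eef_rot: [0.945, -0.326, -0.002, -0.002]
ft_force: [5.4, 4.5, 0.7]
width: 0.0511
```

```bash

python3 -m inch '{"translation":[[0,0,0],[0.01,0,0.003],[0.015,0,0.006],[0.015,0,0.008],[0.015,0,0.01],[0.015,0,0.012],[0.015,0,0.014],[0.015,0,0.015],[0.015,0,0.015]],"rot":[[0,0,0.1],[0,0,0.24],[0,0,0.38],[0,0,0.52],[0,0,0.66],[0,0,0.8],[0,0,0.92],[0,0,1],[0,0,1]],"jaw":[45,45,45,45,45,45,45,45,45]}'
python3 - <<'E'
from h import *
s=r.read_state();print(s['joint_positions'].round(3),s['ee_pos'],s['torque'])
cv2.imwrite("pics/w2.png",eyes.camera("wrist"))
E
```

```text
time: 4.65
ee_pos: [0.6456, -0.002, 0.1512]
eef_rot: [0.981, 0.192, -0.004, -0.0]
ft_force: [-7.6, -0.5, 3.0]
width: 0.051
[ 0.394  0.514 -0.633  1.47   0.309  1.268 -1.456] [ 0.64556343 -0.00197646  0.15115391] [-0.3337235   1.36189012  0.08613143]
```

View pics/w2.png

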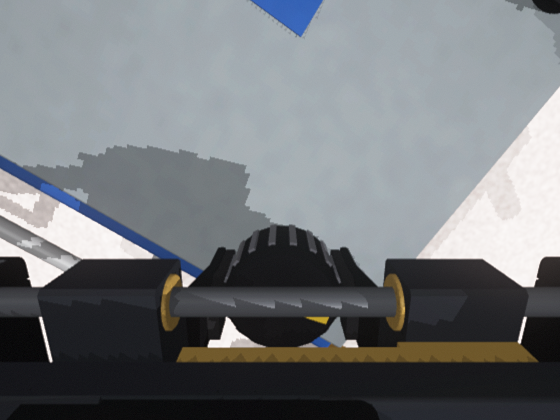

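The knob turned with the gripper: the stripe is still at the lower right, at (318,320), in the tool's view. I'll continue the stroke.

```bash

python3 -m inch '{"translation":[[0,0,0],[0,0,0.003],[0,0,0.006],[0,0,0.008],[0,0,0.01],[0,0,0.012],[0,0,0.014],[0,0,0.015],[0,0,0.015]],"rot":[[0,0,0.1],[0,0,0.24],[0,0,0.38],[0,0,0.52],[0,0,0.66],[0,0,0.8],[0,0,0.92],[0,0,1],[0,0,1]],"jaw":[45,45,45,45,45,45,45,45,45]}'
python3 -m inch '{"translation":[[0,0,0],[0,0,0.003],[0,0,0.006],[0,0,0.008],[0,0,0.01],[0,0,0.012],[0,0,0.014],[0,0,0.015],[0,0,0.015]],"rot":[[0,0,0.1],[0,0,0.24],[0,0,0.38],[0,0,0.52],[0,0,0.66],[0,0,0.8],[0,0,0.92],[0,0,1],[0,0,1]],"jaw":[45,45,45,45,45,45,45,45,45]}'
python3 -m inch '{"translation":[[0,0,0],[0,0,0.003],[0,0,0.006],[0,0,0.008],[0,0,0.01],[0,0,0.012],[0,0,0.014],[0,0,0.015],[0,0,0.015]],"rot":[[0,0,0.1],[0,0,0.24],[0,0,0.38],[0,0,0.52],[0,0,0.66],[0,0,0.8],[0,0,0.92],[0,0,1],[0,0,1]],"jaw":[45,45,45,45,45,45,45,45,45]}'
python3 - <<'E'
from h import *
s=r.read_state();print(s['joint_positions'].round(3),s['ee_pos'],s['torque'])
E
```

```text
time: 5.6
ee_pos: [0.6457, -0.0022, 0.1527]
eef_rot: [0.754, 0.657, -0.004, 0.002]
ft_force: [0.9, -0.2, -0.8]
width: 0.0513
time: 6.5
ee_pos: [0.646, -0.002, 0.1542]
eef_rot: [0.325, 0.946, -0.002, 0.004]
ft_force: [2.3, 0.8, -1.5]
width: 0.0514
time: 7.4
ee_pos: [0.646, -0.0016, 0.1556]
eef_rot: [-0.19, 0.982, 0.001, 0.004]
ft_force: [1.1, 1.3, -1.7]
width: 0.051
[ 0.725  0.741 -1.206  1.462  0.694  1.403  1.453] [ 0.64598579 -0.00159317  0.15564673] [ 0.61959381 -0.26819292  0.04208935]
```

```bash

python3 -m inch '{"translation":[[0,0,0],[0,0,0],[0,0,0],[0,0,0],[0,0,0]],"rot":[[0,0,0],[0,0,0],[0,0,0],[0,0,0],[0,0,0]],"jaw":[87,87,87,87,87]}'
python3 -m inch '{"translation":[[0,0,0],[0,0,0],[0,0,0],[0,0,0],[0,0,0],[0,0,0],[0,0,0],[0,0,0],[0,0,0]],"rot":[[0,0,-0.1],[0,0,-0.24],[0,0,-0.38],[0,0,-0.52],[0,0,-0.66],[0,0,-0.8],[0,0,-0.92],[0,0,-1],[0,0,-1]],"jaw":[87,87,87,87,87,87,87,87,87]}'
python3 -m inch '{"translation":[[0,0,0],[0,0,0],[0,0,0],[0,0,0],[0,0,0],[0,0,0],[0,0,0],[0,0,0],[0,0,0]],"rot":[[0,0,-0.1],[0,0,-0.24],[0,0,-0.38],[0,0,-0.52],[0,0,-0.66],[0,0,-0.8],[0,0,-0.92],[0,0,-1],[0,0,-1]],"jaw":[87,87,87,87,87,87,87,87,87]}'
python3 -m inch '{"translation":[[0,0,0],[0,0,0],[0,0,0],[0,0,0],[0,0,0],[0,0,0],[0,0,0],[0,0,0],[0,0,0]],"rot":[[0,0,-0.1],[0,0,-0.24],[0,0,-0.38],[0,0,-0.52],[0,0,-0.66],[0,0,-0.8],[0,0,-0.92],[0,0,-1],[0,0,-1]],"jaw":[87,87,87,87,87,87,87,87,87]}'
python3 - <<'E'
from h import *
s=r.read_state();print(s['joint_positions'].round(3),s['ee_pos'],s['torque'])
E
```

```text
time: 7.9
ee_pos: [0.6459, -0.0017, 0.1557]
eef_rot: [-0.19, 0.982, 0.001, 0.004]
ft_force: [0.0, -0.6, -0.0]
width: 0.0821
time: 8.8
ee_pos: [0.646, -0.0016, 0.1558]
eef_rot: [0.327, 0.945, -0.002, 0.004]
ft_force: [-0.6, -0.2, -0.4]
width: 0.0869
time: 9.7
ee_pos: [0.6459, -0.0015, 0.1558]
eef_rot: [0.756, 0.655, -0.003, 0.003]
ft_force: [-0.7, 1.3, -0.7]
width: 0.0872
time: 10.6
ee_pos: [0.6459, -0.0015, 0.1557]
eef_rot: [0.982, 0.191, -0.004, 0.001]
ft_force: [0.9, 1.6, -0.4]
width: 0.0872
[ 0.39   0.51  -0.631  1.464  0.307  1.276 -1.459] [ 0.64587718 -0.00147558  0.15574846] [0.03381941 0.01520837 0.0457054 ]
```

```bash

python3 -m inch '{"translation":[[0,0,0],[0,0,0],[0,0,0],[0,0,0],[0,0,0],[0,0,0],[0,0,0],[0,0,0],[0,0,0]],"rot":[[0,0,-0.1],[0,0,-0.24],[0,0,-0.38],[0,0,-0.52],[0,0,-0.66],[0,0,-0.8],[0,0,-0.92],[0,0,-1],[0,0,-1]],"jaw":[87,87,87,87,87,87,87,87,87]}'
python3 -m inch '{"translation":[[0,0,0],[0,0,0],[0,0,0],[0,0,0],[0,0,0],[0,0,0],[0,0,0]],"rot":[[0,0,0],[0,0,0],[0,0,0],[0,0,0],[0,0,0],[0,0,0],[0,0,0]],"jaw":[45,45,45,45,45,45,45]}' 25
python3 - <<'E'
from h import *
cv2.imwrite("pics/w3.png",eyes.camera("wrist"))
s=r.read_state();print(s['joint_positions'].round(3),s['ee_pos'],s['torque'])
E
python3 -m inch '{"translation":[[0,0,0],[0,0,0.003],[0,0,0.006],[0,0,0.008],[0,0,0.01],[0,0,0.012],[0,0,0.014],[0,0,0.015],[0,0,0.015]],"rot":[[0,0,0.1],[0,0,0.24],[0,0,0.38],[0,0,0.52],[0,0,0.66],[0,0,0.8],[0,0,0.92],[0,0,1],[0,0,1]],"jaw":[45,45,45,45,45,45,45,45,45]}'
python3 -m inch '{"translation":[[0,0,0],[0,0,0.003],[0,0,0.006],[0,0,0.008],[0,0,0.01],[0,0,0.012],[0,0,0.014],[0,0,0.015],[0,0,0.015]],"rot":[[0,0,0.1],[0,0,0.24],[0,0,0.38],[0,0,0.52],[0,0,0.66],[0,0,0.8],[0,0,0.92],[0,0,1],[0,0,1]],"jaw":[45,45,45,45,45,45,45,45,45]}'
python3 -m inch '{"translation":[[0,0,0],[0,0,0.003],[0,0,0.006],[0,0,0.008],[0,0,0.01],[0,0,0.012],[0,0,0.014],[0,0,0.015],[0,0,0.015]],"rot":[[0,0,0.1],[0,0,0.24],[0,0,0.38],[0,0,0.52],[0,0,0.66],[0,0,0.8],[0,0,0.92],[0,0,1],[0,0,1]],"jaw":[45,45,45,45,45,45,45,45,45]}'
python3 - <<'E'
from h import *
s=r.read_state();print(s['joint_positions'].round(3),s['ee_pos'],s['torque'])
E
```

```text
time: 11.5
ee_pos: [0.6457, -0.0013, 0.1556]
eef_rot: [0.946, -0.324, -0.004, -0.002]
ft_force: [0.2, 0.4, 0.1]
width: 0.0867
time: 12.2
ee_pos: [0.6456, -0.0017, 0.1556]
eef_rot: [0.946, -0.324, -0.004, -0.001]
ft_force: [-2.2, -0.7, 2.2]
width: 0.0509
[ 0.27   0.471 -0.451  1.474  0.203  1.251 -2.434] [ 0.64559852 -0.0016148   0.1556072 ] [-0.23199588  0.45857156  0.12132461]
time: 13.15
ee_pos: [0.6456, -0.0018, 0.1571]
eef_rot: [0.981, 0.193, -0.004, 0.001]
ft_force: [-1.5, -0.6, 1.5]
width: 0.0508
time: 14.05
ee_pos: [0.6457, -0.002, 0.1586]
eef_rot: [0.753, 0.657, -0.003, 0.003]
ft_force: [-1.1, -1.4, 0.2]
width: 0.051
time: 14.95
ee_pos: [0.6458, -0.0019, 0.16]
eef_rot: [0.325, 0.946, -0.001, 0.004]
ft_force: [0.7, 0.4, 0.5]
width: 0.0512
[ 0.631  0.629 -1.014  1.462  0.545  1.343  0.492] [ 0.64583733 -0.00186446  0.16002775] [-0.07265649 -0.21825385  0.05612131]
```

```bash

python3 -m inch '{"translation":[[0,0,0],[0,0,0.003],[0,0,0.006],[0,0,0.008],[0,0,0.01],[0,0,0.012],[0,0,0.014],[0,0,0.015],[0,0,0.015]],"rot":[[0,0,0.1],[0,0,0.24],[0,0,0.38],[0,0,0.52],[0,0,0.66],[0,0,0.8],[0,0,0.92],[0,0,1],[0,0,1]],"jaw":[45,45,45,45,45,45,45,45,45]}'
python3 -m inch '{"translation":[[0,0,0],[0,0,0.003],[0,0,0.006],[0,0,0.008],[0,0,0.008]],"rot":[[0,0,0.1],[0,0,0.22],[0,0,0.36],[0,0,0.5],[0,0,0.5]],"jaw":[45,45,45,45,45]}'
python3 - <<'E'
from h import *
s=r.read_state();print(s['joint_positions'].round(3),s['ee_pos'],s['torque'])
E
python3 -m inch '{"translation":[[0,0,0],[0,0,0],[0,0,0],[0,0,0],[0,0,0]],"rot":[[0,0,0],[0,0,0],[0,0,0],[0,0,0],[0,0,0]],"jaw":[87,87,87,87,87]}'
python3 -m inch '{"translation":[[0,0,0.3],[0,0,0.6],[0,0,0.9],[0,0,0.9]],"rot":[[0,0,0],[0,0,0],[0,0,-0.1],[0,0,-0.14]],"jaw":[87,87,87,87]}'
python3 - <<'E'
from h import *
a=cv2.imread("pics/w3.png"); 
C=cam("wrist"); print(r.read_state()['ee_pos'],proj(C,(.6465,-.002,.19)))
b=eyes.camera("wrist"); cv2.imwrite("pics/w4.png",cv2.resize(np.hstack([a,b]),None,fx=.7,fy=.7,interpolation=cv2.INTER_AREA))
E
```

```text
time: 15.85
ee_pos: [0.6459, -0.0017, 0.1615]
eef_rot: [-0.19, 0.982, 0.001, 0.004]
ft_force: [-0.2, 0.4, 0.9]
width: 0.0511
time: 16.35
ee_pos: [0.6459, -0.0016, 0.1622]
eef_rot: [-0.436, 0.9, 0.003, 0.003]
ft_force: [-0.7, -1.3, 1.7]
width: 0.0505
[ 0.757  0.793 -1.292  1.45   0.755  1.453  1.942] [ 0.64585002 -0.00159741  0.16220691] [-0.04182214  0.06149529  0.05468015]
time: 16.85
ee_pos: [0.6459, -0.0016, 0.1622]
eef_rot: [-0.436, 0.9, 0.003, 0.003]
ft_force: [0.4, 0.2, -0.1]
width: 0.0822
time: 17.25
ee_pos: [0.647, -0.0005, 0.2566]
eef_rot: [-0.366, 0.93, 0.002, 0.006]
ft_force: [0.2, -0.2, 0.5]
width: 0.0866
[ 6.46961710e-01 -5.30078477e-04  2.56578336e-01] (np.float64(280.85046808152117), np.float64(228.84919821681953))
```

View pics/w4.png

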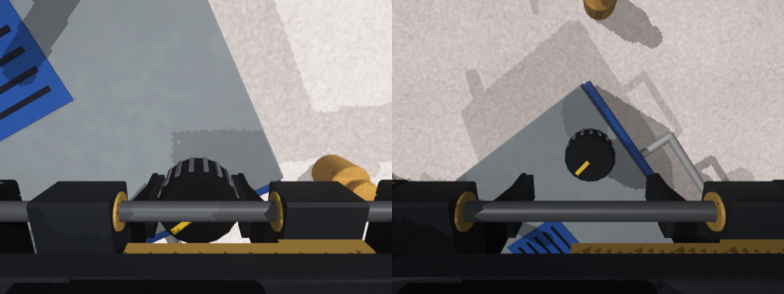

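The left half (second grip) shows the stripe at the lower left of the gripped knob. The right half (released) shows the knob centred at (590,158) with the stripe towards (576,173). That gives a stripe rotation of about 155° mod 360, against 150° expected for 510°, so there was no real slip. Next I'll move over the handle with the jaws along the cabinet's x.

```bash

python3 -m inch '{"translation":[[-0.1,0.2,0.05],[-0.2,0.4,0.1],[-0.3,0.6,0.1],[-0.4,0.7,0.1],[-0.5,0.7,0.1],[-0.5,0.7,0.1],[-0.5,0.7,0.1]],"rot":[[0,0,-0.12],[0,0,-0.26],[0,0,-0.4],[0,0,-0.54],[0,0,-0.68],[0,0,-0.8],[0,0,-0.8]],"jaw":[87,87,70,60,50,50,50]}'
python3 -m inch '{"translation":[[-0.1,0.2,0],[-0.2,0.4,0],[-0.21,0.6,0],[-0.21,0.6,0],[-0.21,0.6,0],[-0.21,0.6,0],[-0.21,0.6,0]],"rot":[[0,0,-0.12],[0,0,-0.26],[0,0,-0.4],[0,0,-0.54],[0,0,-0.68],[0,0,-0.8],[0,0,-0.8]],"jaw":[44,44,44,44,44,44,44]}'
python3 -m inch '{"translation":[[0,0,0],[0,0,0],[0,0,0],[0,0,0],[0,0,0],[0,0,0],[0,0,0]],"rot":[[0,0,-0.12],[0,0,-0.26],[0,0,-0.4],[0,0,-0.54],[0,0,-0.68],[0,0,-0.77],[0,0,-0.77]],"jaw":[44,44,44,44,44,44,44]}'
python3 - <<'E'
from h import *
s=r.read_state();print(s['joint_positions'].round(3),s['ee_pos'],s['eef_rot'],2*np.degrees(np.arctan2(s['eef_rot'][1],s['eef_rot'][0])))
C=cam("wrist"); print(proj(C,(.576,.131,.105)))
cv2.imwrite("pics/w5.png",eyes.camera("wrist"))
E
```

```text
time: 18.0
ee_pos: [0.5962, 0.069, 0.2643]
eef_rot: [0.045, 0.999, -0.001, 0.006]
ft_force: [0.4, 0.2, -0.1]
width: 0.0555
time: 18.7
ee_pos: [0.5752, 0.1289, 0.2639]
eef_rot: [0.446, 0.895, -0.003, 0.005]
ft_force: [0.0, 0.9, -0.1]
width: 0.044
time: 19.4
ee_pos: [0.5752, 0.1288, 0.2635]
eef_rot: [0.76, 0.65, -0.005, 0.003]
ft_force: [-0.2, -1.3, -1.0]
width: 0.0438
[ 0.411  0.378 -0.92   1.471  0.308  1.449 -0.672] [0.57521799 0.12878672 0.26352434] [ 0.76024258  0.64961297 -0.00517715  0.00272137] 81.02653041293327
(np.float64(283.7843219158176), np.float64(196.6057638347252))
```

View pics/w5.png

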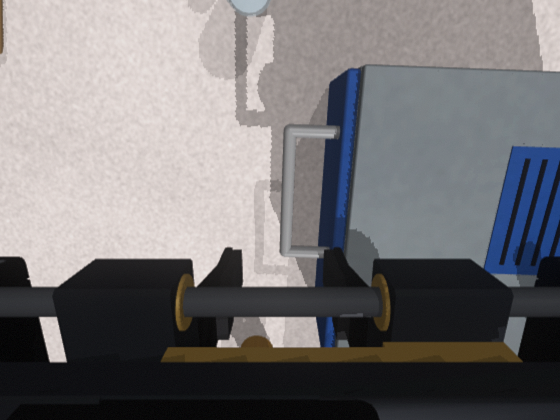

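The bar runs from about (290,130) to (286,250) in the wrist view, with its middle at (288,191). I predicted (284,197), so the tool is nearly lined up.

```bash
python3 - <<'E'
from h import *
C=cam("wrist"); a=ray(C,(290,130),.107); b=ray(C,(286,250),.107); d=a-b
print(a,b,(a+b)/2,np.linalg.norm(d),np.degrees(np.arctan2(-d[0],d[1])), (a+b)/2-r.read_state()['ee_pos'])
im=cv2.imread("pics/w5.png")
for v in (160,190,220):
    row=im[v].astype(int); print(v,[tuple(row[u]) for u in range(278,300,3)])
p=ray(C,(365,66),.13);q=ray(C,(347,230),.13);d=p-q;print(np.degrees(np.arctan2(-d[0],d[1])))
E
```

```text
[0.591244 0.192665 0.107   ] [0.56969438 0.07571109 0.107     ] [0.58046919 0.13418804 0.107     ] 0.11892267974840966 -10.440070909277251 [ 0.00528487  0.0053655  -0.1565539 ]
160 [(np.int64(147), np.int64(148), np.int64(158)), (np.int64(147), np.int64(149), np.int64(156)), (np.int64(102), np.int64(102), np.int64(103)), (np.int64(145), np.int64(143), np.int64(144)), (np.int64(156), np.int64(154), np.int64(155)), (np.int64(147), np.int64(144), np.int64(146)), (np.int64(121), np.int64(124), np.int64(130)), (np.int64(117), np.int64(119), np.int64(126))]
190 [(np.int64(118), np.int64(121), np.int64(127)), (np.int64(107), np.int64(109), np.int64(112)), (np.int64(125), np.int64(123), np.int64(124)), (np.int64(150), np.int64(149), np.int64(148)), (np.int64(156), np.int64(156), np.int64(156)), (np.int64(129), np.int64(129), np.int64(130)), (np.int64(124), np.int64(126), np.int64(133)), (np.int64(119), np.int64(121), np.int64(128))]
220 [(np.int64(187), np.int64(190), np.int64(199)), (np.int64(86), np.int64(87), np.int64(88)), (np.int64(137), np.int64(137), np.int64(139)), (np.int64(155), np.int64(154), np.int64(155)), (np.int64(150), np.int64(147), np.int64(148)), (np.int64(119), np.int64(121), np.int64(128)), (np.int64(124), np.int64(125), np.int64(133)), (np.int64(119), np.int64(122), np.int64(128))]
-11.47510505936559
```

```bash

python3 -m inch '{"translation":[[0.05,0.04,0],[0.05,0.04,-0.3],[0.05,0.04,-0.6],[0.05,0.04,-0.9],[0.05,0.04,-0.9],[0.05,0.04,-0.9]],"rot":[[0,0,-0.025],[0,0,-0.025],[0,0,-0.025],[0,0,-0.025],[0,0,-0.025],[0,0,-0.025]],"jaw":[44,44,44,44,44,44]}'
python3 - <<'E'
from h import *
cv2.imwrite("pics/w6.png",eyes.camera("wrist")); s=r.read_state(); print(s['ee_pos'])
C=cam("wrist"); print(proj(C,(.580,.134,.111)))
E
```

```text
time: 20.05
ee_pos: [0.5804, 0.1332, 0.1741]
eef_rot: [0.767, 0.641, -0.005, 0.002]
ft_force: [0.6, 0.2, 1.4]
width: 0.0442
[0.58087812 0.13336898 0.17502091]
(np.float64(281.7800420789787), np.float64(231.5436095292454))
```

View pics/w6.png

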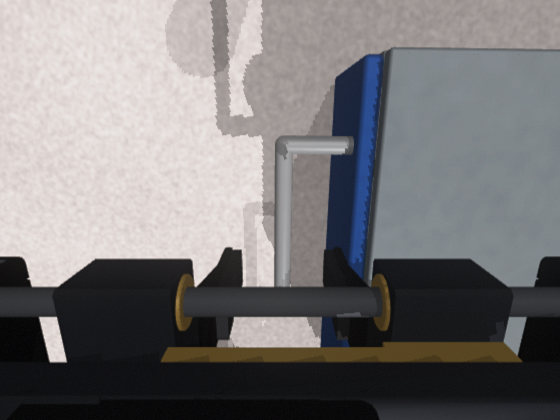

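The bar is centred at u≈283 and upright in the picture, midway between the fingers, with the panel clear to the right (u≥330). I'll descend, grip and pull gently.

```bash

python3 -m inch '{"translation":[[0,0,-0.3],[0,0,-0.6],[0,0,-0.77],[0,0,-0.77]],"rot":[[0,0,0],[0,0,0],[0,0,0],[0,0,0]],"jaw":[44,44,44,44]}'
python3 -m inch '{"translation":[[0,0,0],[0,0,0],[0,0,0],[0,0,0],[0,0,0],[0,0,0]],"rot":[[0,0,0],[0,0,0],[0,0,0],[0,0,0],[0,0,0],[0,0,0]],"jaw":[5,5,5,5,5,5]}' 20
python3 -m inch '{"translation":[[-0.015,0.003,0],[-0.03,0.006,0],[-0.05,0.009,0],[-0.07,0.013,0],[-0.07,0.013,0]],"rot":[[0,0,0],[0,0,0],[0,0,0],[0,0,0],[0,0,0]],"jaw":[5,5,5,5,5]}'
```

```text
time: 20.5
ee_pos: [0.5804, 0.1331, 0.0971]
eef_rot: [0.767, 0.641, -0.005, 0.002]
ft_force: [0.4, 1.0, -0.2]
width: 0.0441
time: 21.1
ee_pos: [0.5802, 0.1332, 0.0975]
eef_rot: [0.767, 0.641, -0.005, 0.002]
ft_force: [-4.1, -1.3, 5.9]
width: 0.0112
time: 21.6
ee_pos: [0.5728, 0.1346, 0.0975]
eef_rot: [0.767, 0.641, -0.006, 0.002]
ft_force: [-0.6, -0.5, 1.2]
width: 0.0112
```

Unlocked: it moved 7 mm at low force. Pulling out smoothly to the stop.

```bash

python3 -m inch '{"translation":[[-0.02,0.004,0],[-0.05,0.009,0],[-0.09,0.017,0],[-0.14,0.026,0],[-0.19,0.035,0],[-0.24,0.044,0],[-0.29,0.054,0],[-0.34,0.063,0],[-0.39,0.072,0],[-0.44,0.081,0],[-0.49,0.091,0],[-0.54,0.1,0],[-0.59,0.109,0],[-0.64,0.118,0],[-0.69,0.128,0],[-0.74,0.137,0],[-0.78,0.144,0],[-0.81,0.15,0],[-0.83,0.154,0],[-0.83,0.154,0]],"rot":[[0,0,0],[0,0,0],[0,0,0],[0,0,0],[0,0,0],[0,0,0],[0,0,0],[0,0,0],[0,0,0],[0,0,0],[0,0,0],[0,0,0],[0,0,0],[0,0,0],[0,0,0],[0,0,0],[0,0,0],[0,0,0],[0,0,0],[0,0,0]],"jaw":[5,5,5,5,5,5,5,5,5,5,5,5,5,5,5,5,5,5,5,5]}'
python3 -m inch '{"translation":[[-0.02,0.004,0],[-0.04,0.008,0],[-0.06,0.011,0],[-0.08,0.015,0],[-0.1,0.019,0],[-0.11,0.02,0],[-0.11,0.02,0]],"rot":[[0,0,0],[0,0,0],[0,0,0],[0,0,0],[0,0,0],[0,0,0],[0,0,0]],"jaw":[5,5,5,5,5,5,5]}'
python3 - <<'E'
from h import *
s=r.read_state();print(s['ee_pos'],s['ft_force'],np.linalg.norm(s['ee_pos']-[.5802,.1332,.0975]))
E
```

```text
time: 23.6
ee_pos: [0.4891, 0.1508, 0.0976]
eef_rot: [0.767, 0.642, -0.006, 0.002]
ft_force: [-0.5, 5.4, -2.1]
width: 0.0115
time: 24.3
ee_pos: [0.4818, 0.1521, 0.0978]
eef_rot: [0.768, 0.641, -0.002, 0.003]
ft_force: [24.0, 4.2, -21.3]
width: 0.0113
[0.48179906 0.15214313 0.09776777] [ 24.00636128   4.18789869 -21.25096294] 0.10020807778691179
```

At the stop: 100 mm of travel, and the pull force rose to 24 N. Now I'll let go and rise.

```bash

python3 -m inch '{"translation":[[0,0,0],[0,0,0],[0,0,0],[0,0,0],[0,0,0]],"rot":[[0,0,0],[0,0,0],[0,0,0],[0,0,0],[0,0,0]],"jaw":[44,44,44,44,44]}'
python3 -m inch '{"translation":[[0,0,0.2],[0,0,0.5],[0,0,0.8],[0,0,1],[0,0,1]],"rot":[[0,0,0],[0,0,0],[0,0,0],[0,0,0],[0,0,0]],"jaw":[44,44,44,44,44]}'
python3 -m inch '{"translation":[[-0.2,-0.2,0.3],[-0.4,-0.5,0.6],[-0.6,-0.8,0.8],[-0.6,-0.8,0.8]],"rot":[[0,0,0],[0,0,0],[0,0,0],[0,0,0]],"jaw":[44,44,44,44]}'
python3 - <<'E'
from h import *
s=r.read_state();print(s['ee_pos'],s['ft_force'])
t=eyes.camera("top"); cv2.imwrite("pics/top1.png",t); sc=eyes.camera("scene")
cv2.imwrite("pics/f.png",np.vstack([cv2.resize(t[50:290,100:480],(760,480))[:, :],])); 
cv2.imwrite("pics/f2.png",cv2.resize(sc[100:380,160:480],(685,600)))
E
```

```text
time: 24.8
ee_pos: [0.4815, 0.1521, 0.0977]
eef_rot: [0.767, 0.641, -0.002, 0.003]
ft_force: [-1.1, -0.3, -0.4]
width: 0.0407
time: 25.3
ee_pos: [0.4827, 0.1527, 0.2004]
eef_rot: [0.767, 0.641, -0.001, 0.005]
ft_force: [0.5, -0.3, -0.7]
width: 0.044
time: 25.7
ee_pos: [0.4221, 0.0692, 0.2823]
eef_rot: [0.769, 0.639, -0.001, 0.007]
ft_force: [0.8, -0.0, -0.4]
width: 0.0441
[0.42212086 0.06924088 0.28230675] [ 0.82954427 -0.03887444 -0.38250662]
```

View pics/f.png

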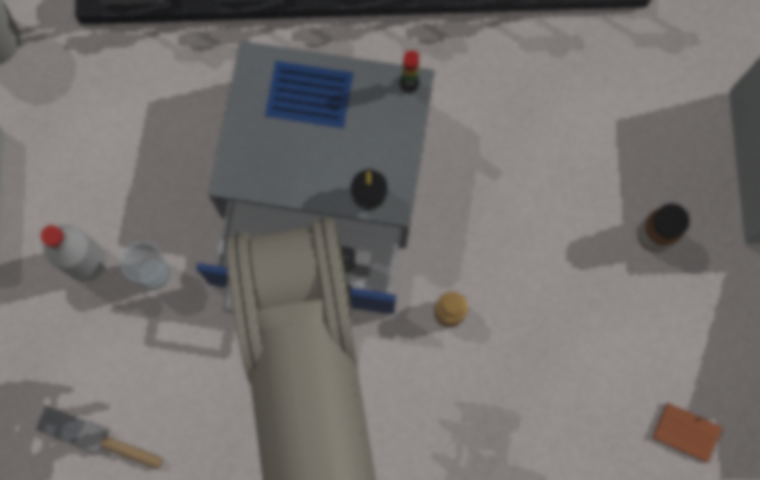

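View pics/f2.png

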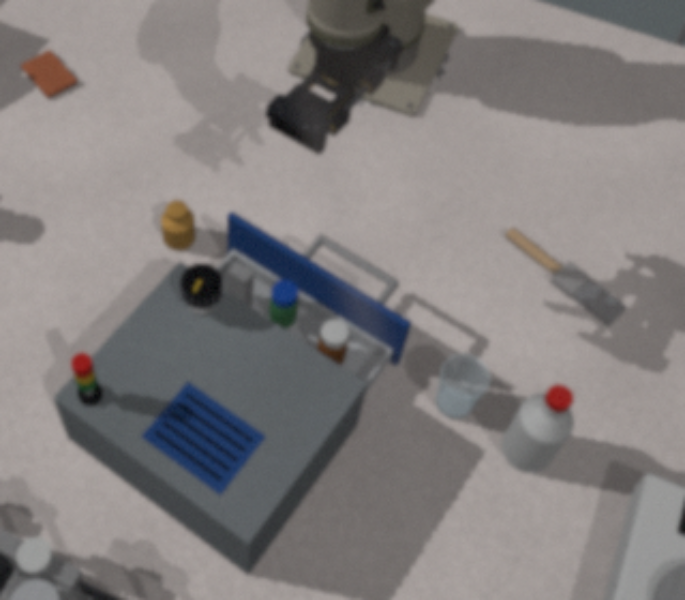

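The top crop shows the tray out, the arm clear of it, and the weight at (451,308), which is full-picture (325,204), the same place as before. The scene crop shows both jars upright in the tray, the blue cap at (285,293) and the white cap at (334,330). The beaker, bottle, brush and coupon are where they were.

```bash
python3 -c "
from bench import r
print(r.close_job(), r.read_state()['time'])"
```

```text
the job is handed in; nothing more can be done
the job is handed in; nothing more can be done
```

The job is done and handed in after about 26 s of robot time. I unscrewed the lock knob 510° (8.9 rad) in two grips, then pulled the tray by its bar to the stop and let go.

- **Knob:** the yellow stripe showed about 155° of turn (mod 360), against 150° expected, so it hardly slipped in the grip. I did not know its exact starting angle. The tray then slid freely past the 1 mm locked play, which confirmed the pin was clear.
- **Tray:** it travelled 100.2 mm by the tool's measured position, and the wrist force then rose to about 24 N along the pull at the stop.
- **After letting go:** the arm was clear and the wrist force was about 0. Both jars were standing upright in the tray.
- **Other things on the bench:** the weight's pixel position matched the first picture. The beaker, bottle, brush, copper plate and large jar looked unmoved by eye.

No check failed. The only disagreement was a few mm between the first position estimates and the close-up views of the knob and handle, which I corrected before gripping.

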